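# Slide the top-heavy hammer crate into the bench corner

### The job

Clear the leather bench: push the tall crate of hammers back across the bench into the corner, so that it stands snug and square with its back flush against the back rail and its side flush against the tall end board. It is heavy and top-heavy, so push it only on its bottom board, low near the base, so that it slides upright; do not rock, tip or lift it, do not push on its upper boards or its tools, and leave the paint jar, the thread spool and the wooden slicker where they are.

Things in the scene. Friction and masses are not known exactly. Their poses are not given: they have to be found in the camera images.
- crate: tall slatted plywood crate, loose, 90 mm deep (its x) by 130 wide (y) by 170 tall, about 2 kg; hammers in it reach 238 mm. Origin at the centre of its underside, z up. Bottom boards all round, from the bench to 66 mm: push there. Slides at 7 to 17 N; tips if pushed above some 60 mm across its depth. Starts before the rail, its x within 0.3 rad of the rail's x, which points to the rail
- crate_top: upper part of the same crate, one piece with it: the boards 70 to 170 mm above the bench and the hammers, mallet and punches standing in it, which overhang its boards by up to 20 mm. Same origin and axes as crate. Not to be pushed on
- rail: fixed brown wooden back rail, 24 mm thick (x), 600 long (y), 45 high; origin at the centre of its underside. Front face, towards the robot, at x = -12 mm in its frame; its x points away from the robot, square to that face, its y along the rail to the robot's left
- end_board: fixed brown wooden end board with a brass piece, 24 mm thick (its y), 90 high, square to the rail near one end (left or right, varies), reaching 182 mm forward of the rail's centre line. Origin on the bench, on that line, mid-thickness, 235 mm from the rail's middle; axes as the rail's. Inner face, towards the rail's middle, 12 mm from its origin: with the rail's face it makes the corner
- tray: fixed low pale wooden tray of brass fittings, 60 mm wide (its y), 28 high, square to the rail at its other end, reaching 182 mm forward of the rail's centre line; origin on the bench, on that line, mid-width. Not part of the corner
- paint_jar: brown jar of edge paint with a black cap, 60 mm across, 75 mm tall, loose; origin at the centre of its underside; leave it alone
- thread: cream spool of waxed thread, 62 mm across, 95 mm tall, loose; origin at the centre of its underside; leave it alone
- slicker: turned pale wooden edge slicker standing upright, 36 mm across, 100 mm tall, loose; origin at the centre of its underside; leave it alone

How it is judged (in metres and radians):
At the end, for the whole second after the job is handed in: the crate stands upright and still on the bench in the corner, its back within 8 mm of the rail's front face and its side within 8 mm of the end board's inner face, square to the rail within 0.06 rad (x of crate in the frame of rail between -0.065 and -0.05 m and y of crate in the frame of end_board between -0.085 and 0.085 m and y of crate in the frame of rail between -0.18 and 0.18 m and angle between the x axis of crate and the x axis of rail, either way round below 0.06 rad and angle between crate's own z axis and vertical below 0.03 rad and height (world z) of crate below 0.004 m and linear speed of crate below 0.01 m/s); the robot touches nothing.
It fails at once if the crate rocks or tips by more than 0.12 rad (7 degrees) (angle between crate's own z axis and vertical above 0.12 rad).
It fails at once if the crate is lifted off the bench (its underside's centre above 10 mm) (height (world z) of crate above 0.01 m).
It fails at once if the robot pushes with more than 3 N on the crate's upper boards or tools (contact force between any of the arm, the fingers and crate_top above 3 N).
It fails at once if the paint jar, the thread spool or the wooden slicker is moved by more than 15 mm (distance of any of paint_jar, thread, slicker from where it was at the start of the episode above 0.015 m).
It also fails if it takes over 64 s, if anything falls off the work surface, if the arm or the gripper's body presses on something with over 40 N, if the wrist force passes 120 N, or if a joint passes its speed limit or range.

### The arm

A 6-joint arm with a two-finger parallel gripper is mounted at the origin on the work surface. World frame = base frame: x ahead of the robot, y to its left, z up, the work surface at z = 0. Lengths are in mm, angles in rad, forces in N, time in s.
With the tool pointing down it reaches from about 350 to 975 mm from the base axis. Payload 7.1 kg.
Tool frame: the origin (TCP) lies at the very end of the fingers, on their centre line; the grasp point (between the pads) lies 19 mm behind it; z points along the fingers, y is the direction in which the jaws open and shut (so a half turn about z gives the same grasp; the last joint's range is limited). The gripper opens to 88 mm and grips with 3 to 60 N. Pads are 20 mm wide; open, the fingers measure 115 mm over their backs; the gripper's body (75 mm by 178 mm) begins 61 mm behind the grasp point.
Start: joints at [-1.134, 0.423, 1.63, -0, 1.089, -0.019], TCP at [275.127, -561.168, 193.375] pointing down, gripper open.
Joint ranges: [-3, 3], [-0.9, 2.11], [0.09, 2.58], [-1.31, 4.45], [0.11, 2.69], [-2.54, 2.54]. Speed limits (rad/s): [2.39, 2.39, 3.01, 3.14, 3.14, 3.14].

### API

Orientations are given as a rotation vector (axis times angle).
In Python, from workcell import ctrl, imaging gives the robot as it stands. The module is installed in compiled form; this text tells all that it offers.
- The arm moves only by the shell command python3 -m pendant 'ROWS'. ROWS is JSON, a list of rows, each an object with "turn": the turn, a rotation vector about the world's x, y, z in rad, a list of three; "dp": the shift along the world's x, y, z in m, a list of three; "claw": the finger opening in m, from 0 to 0.0878. A call has 1 to 8 rows; each row is the pose to reach, as a shift and turn from the pose commanded when the call began; what a row does not reach only later rows make up. A row lasts 1/10 s, in which the tool goes at most 50 mm and 8.59 degrees, less where a joint would pass 70% of its speed; a pose out of reach is approached as far as the arm can. A call with a gripper value outside its range is refused whole. The fingers move at their own pace and stop on an object; the grip force is fixed at half the most. Time passes only in rows, so rows that repeat a pose let the fingers close. It gives the time, the measured TCP pose, the force and the opening at its end, in the units of the state.
- ctrl.get_obs(): the state, without advancing time (a new reading comes with each control period).
- imaging.get_image(name): name is "scene" or "top" or "wrist"; returns a dict with "pixels" (420x560x3 uint8, blue, green, red), "fov_y" (degrees; the focal length in pixels is half the picture's height over the tangent of half this angle, whatever the lens; pixels are square), "cx", "cy" (the principal point, pixels), "k1" (the pictures are not rectified: a ray, as slopes to the right and down, at radius r is drawn at 1 + k1 r^2 times it, then the intrinsics apply), "xyz" and "rotation" of the camera in the world. Camera axes: x right, y up, looking along -z (the intrinsics and any distortion apply to the point x, -y, -z); pixel columns grow to the right and rows downward; lengths in mm; the calibration is good to about 2 mm. A picture is of the moment at which its call begins. There is no depth.
- ctrl.close_job(): hands the job in, once; it reports no verdict.
The state is a dict: "t": time; "qpos": joint angles; "qvel": joint speeds; "joint_torque": joint torques, N m; "ee_pos": TCP position; "orientation": TCP orientation; "ft_force": force on the tool from outside, world axes, zero at the start; "moment": the same for the moment, N m; "width": finger opening in mm.
Only numpy, scipy, OpenCV 4.12 (cv2) and the standard library are available. Lean on these libraries where they do the work, as an engineer would, in place of code of your own. Each camera call takes 0.05 s, during which the arm holds its last target.

## Working session

There is one attempt and no reset: what is moved stays moved. The work goes in short steps, Python scripts to look and compute and a shell command to move; the robot and the scene stay as the last step left them, time stands still between calls to the robot, and variables do not carry over. Pictures are saved under pics/ and viewed, and the job is handed in when it is done.

```bash
mkdir -p pics; cat > h.py <<'E'
import numpy as np,cv2
from workcell import ctrl,imaging
from scipy.spatial.transform import Rotation as R
def grab(name,fn):
    im=imaging.get_image(name); cv2.imwrite('pics/'+fn,im['pixels']); return im
def rot(im):
    r=np.array(im['rotation'],float)
    return r if r.shape==(3,3) else R.from_rotvec(r).as_matrix()
def K(im):
    h,w=im['pixels'].shape[:2]; f=h/2/np.tan(np.radians(im['fov_y'])/2)
    return np.array([[f,0,im['cx']],[0,f,im['cy']],[0,0,1]]),np.array([im['k1'],0,0,0,0])
def ray(im,uv):
    k,d=K(im); p=cv2.undistortPointsIter(np.array(uv,float).reshape(-1,1,2),k,d,None,None,(3,100,1e-10)).reshape(-1,2)
    return np.c_[p[:,0],-p[:,1],-np.ones(len(p))]@rot(im).T
def onz(im,uv,z):
    r=ray(im,uv); c=np.array(im['xyz'],float); return c+r*((z-c[2])/r[:,2])[:,None]
def proj(im,P):
    q=(np.atleast_2d(P)-np.array(im['xyz']))@rot(im); k,d=K(im)
    q=q*[1,-1,-1]; return cv2.projectPoints(q,np.zeros(3),np.zeros(3),k,d)[0].reshape(-1,2)
E
python3 - <<'E'
from h import *
for n in('scene','top','wrist'):
    im=grab(n,n+'0.png'); print(n,{k:v for k,v in im.items() if k!='pixels'})
print(ctrl.get_obs())
E
```

```text
scene {'fov_y': 42.499482516431925, 'cx': 279.1846388463091, 'cy': 210.80266323260474, 'k1': 0.010840748810843123, 'xyz': array([1263.53237573,  969.01164597,  958.07416714]), 'rotation': array([0.36954739, 1.09726831, 2.23279311])}
top {'fov_y': 42.272671979562546, 'cx': 280.55691811547564, 'cy': 210.1642228464652, 'k1': -0.1147589536921248, 'xyz': array([ 431.24588819,   59.63986088, 1200.19428608]), 'rotation': array([ 0.0643183 , -0.09472271, -1.5959572 ])}
wrist {'fov_y': 65.28853787223821, 'cx': 284.22868446630207, 'cy': 208.8932427298863, 'k1': -0.04585109599838061, 'xyz': array([ 349.09681924, -525.54478928,  383.85792473]), 'rotation': array([-0.27200646,  0.17083249, -1.10542946])}
{'t': 0.15, 'qpos': array([-1.13395560e+00,  4.23708651e-01,  1.63047034e+00, -1.08297812e-05,
        1.08858408e+00, -1.90098982e-02]), 'qvel': array([ 0.00065713, -0.00177938, -0.00086267,  0.0010861 , -0.00147065,
        0.00037419]), 'joint_torque': array([ 2.35676362e-04, -5.44984281e+01, -2.73918843e+01,  6.44008233e-02,
        2.04047567e-02, -9.78294770e-05]), 'ee_pos': array([ 274.96792825, -560.76931283,  192.77054578]), 'orientation': array([-3.05922730e+00, -7.09614213e-01,  3.95897068e-04]), 'ft_force': array([-0.20631685, -0.13809792, -0.67227823]), 'moment': array([ 0.03029667,  0.01068253, -0.01448413]), 'width': 87.70292293713104}
```

View pics/scene0.png

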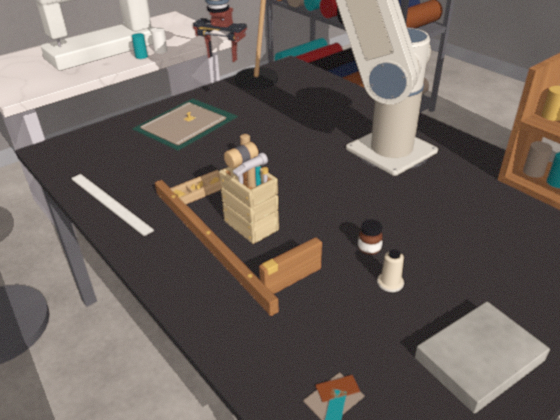

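View pics/top0.png

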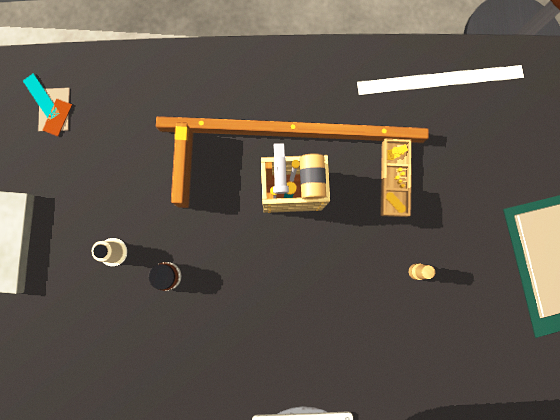

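View pics/wrist0.png

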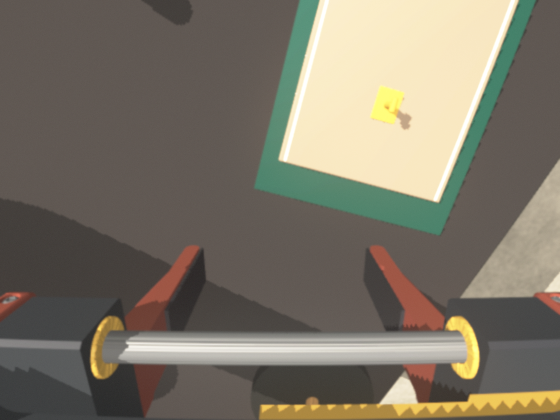

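The top view shows the rail running from (157,123) to (428,133). The end board is at the left (180,165), the tray at the right (397,178) and the crate at (295,183). The jar is at (165,276), the spool at (107,251) and the slicker at (425,271). I'll enlarge the images to measure.

```bash
python3 - <<'E'
import cv2
a=cv2.imread('pics/top0.png')
c=cv2.resize(a[105:225,145:345],None,fx=4,fy=4,interpolation=cv2.INTER_CUBIC);cv2.imwrite('pics/tc0.png',c)
a=cv2.imread('pics/scene0.png')
c=cv2.resize(a[130:315,150:340],None,fx=3.2,fy=3.2,interpolation=cv2.INTER_CUBIC);cv2.imwrite('pics/sc0.png',c)
E
```

```text
(no output)
```

View pics/tc0.png

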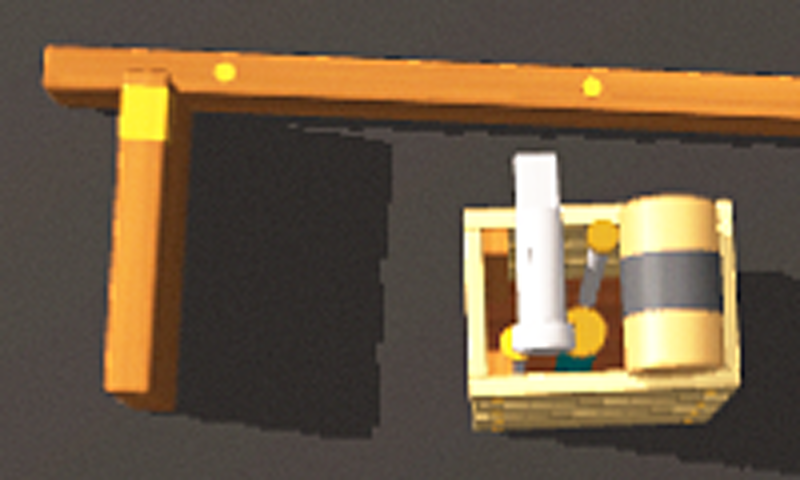

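View pics/sc0.png

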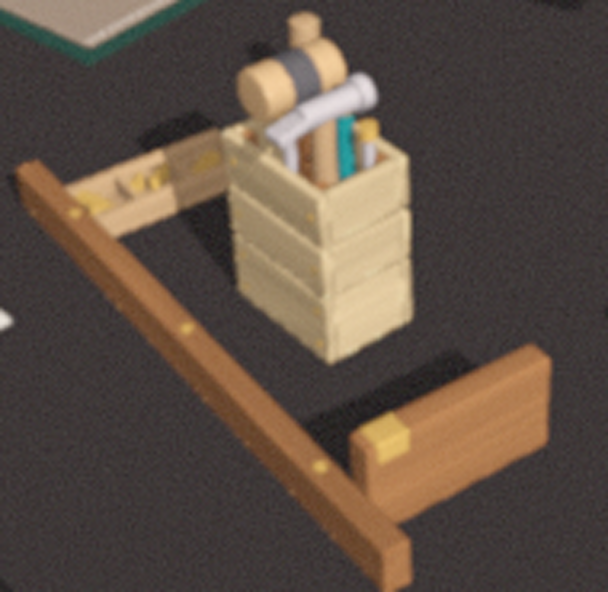

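```bash
python3 - <<'E'
from h import *
im=grab('top','t1.png')
T=lambda p:np.array(p,float)/4+[145-.375,105-.375]
cr=onz(im,T([(464,208),(733,201),(738,386),(470,392)]),170);print('crate BL BR FR FL\n',cr.round(1),cr.mean(0))
for i in range(4):print(np.linalg.norm(cr[i]-cr[(i+1)%4]))
a=cr[0]-cr[3];b=cr[1]-cr[2];c=cr[0]-cr[1];d=cr[3]-cr[2]
for v in(a,b):print('yaw x',np.arctan2(v[1],v[0]))
for v in(c,d):print('yaw y',np.arctan2(-v[0],v[1]))
eb=onz(im,T([(120,85),(105,390),(150,392),(168,85)]),90);print('eb\n',eb.round(1))
for i,j in((1,0),(2,3)):
    v=eb[j]-eb[i];print(np.arctan2(v[1],v[0]))
print(np.linalg.norm(eb[1]-eb[2]))
# rail back edge by scanning orange mask
px=im['pixels'].astype(int);hsv=cv2.cvtColor(im['pixels'],cv2.COLOR_BGR2HSV)
m=((px[...,2]-px[...,0]>60)&(px[...,2]>110))
for u in range(160,430,30):print(u,np.where(m[100:150,u])[0][[0,-1]]+100)
pts=[(u,np.where(m[100:150,u])[0][0]+99.5) for u in range(165,420)]
P=onz(im,pts,45);f=np.polyfit(P[:,1],P[:,0],1);print('rail back edge x=',f,'yaw',-np.arctan(f[0]),np.std(P[:,0]-np.polyval(f,P[:,1])))
print('ends',onz(im,[(156.5,123),(428.5,132)],45))
for n,uv,z in(('jar',(165,276),75),('thr',(101,252),95),('slk',(428,271),100)):print(n,onz(im,[uv],z))
E
```

```text
crate BL BR FR FL
 [[639.9  73.9 170. ]
 [640.3 -56.1 170. ]
 [550.3 -55.1 170. ]
 [550.6  73.1 170. ]] [595.28409211   8.91284398 170.        ]
129.98448961068868
90.0684716267931
128.22855669171386
89.29252974707235
yaw x 0.008629503670848835
yaw x -0.010939760263057912
yaw y 0.0030953132763585703
yaw y -0.0028974471680895553
eb
 [[726.5 253.7  90. ]
 [565.8 262.1  90. ]
 [564.2 238.8  90. ]
 [725.8 228.4  90. ]]
-0.052303841108192264
-0.0642010614981123
23.33255506974635
160 [116 127]
190 [118 128]
220 [119 128]
250 [120 130]
280 [121 131]
310 [123 132]
340 [124 134]
370 [125 135]
400 [127 149]
rail back edge x= [6.64201889e-02 7.41749170e+02] yaw -0.06632277261091878 0.7010122807633399
ends [[ 746.18418674  301.3829213    45.        ]
 [ 712.68601367 -295.29091273   45.        ]]
jar [[414.51230586 278.52295701  75.        ]]
thr [[466.34949292 406.26290271  95.        ]]
slk [[ 409.65744968 -260.94014897  100.        ]]
```

```bash
cat >> h.py <<'E'
RY=-0.065
def target(push,tilt):
    ex=np.array([np.cos(RY),np.sin(RY),0]);ey=np.array([-np.sin(RY),np.cos(RY),0]);u=np.array([0,0,1.])
    p=ex if push=='x' else ey
    s,c=np.sin(tilt),np.cos(tilt);z=s*p-c*u;x=c*p+s*u
    return np.c_[x,np.cross(z,x),z]
def turnto(M):
    o=ctrl.get_obs();return (R.from_matrix(M)*R.from_rotvec(o['orientation']).inv()).as_rotvec()
E
python3 - <<'E'
from h import *
print(turnto(target('y',.75)),turnto(target('x',.6)))
E
```

```text
[ 0.65106395 -0.43699847  0.99811026] [ 0.11692281 -0.59529336 -0.50525003]
```

```bash
python3 -m pendant '[{"turn":[0.65,-0.44,1.0],"dp":[0.32,0.43,0.03],"claw":0.05},{"turn":[0.65,-0.44,1.0],"dp":[0.32,0.43,0.03],"claw":0.05},{"turn":[0.65,-0.44,1.0],"dp":[0.32,0.43,0.03],"claw":0.05},{"turn":[0.65,-0.44,1.0],"dp":[0.32,0.43,0.03],"claw":0.05},{"turn":[0.65,-0.44,1.0],"dp":[0.32,0.43,0.03],"claw":0.05},{"turn":[0.65,-0.44,1.0],"dp":[0.32,0.43,0.03],"claw":0.05},{"turn":[0.65,-0.44,1.0],"dp":[0.32,0.43,0.03],"claw":0.05},{"turn":[0.65,-0.44,1.0],"dp":[0.32,0.43,0.03],"claw":0.05}]'
python3 - <<'E'
from h import *
o=ctrl.get_obs();print(o['qpos'],o['ee_pos'],turnto(target('y',.75)),o['t'])
E
```

```text
t: 1.0
ee_pos: [514.4, -239.5, 216.0]
orientation: [-1.923, -1.7, -0.704]
ft_force: [0.2, 0.3, 0.3]
width: 49.7
[-0.77003612  0.56057046  1.55457719  0.54036725  1.52824899 -0.8121583 ] [ 514.36121661 -239.54522287  216.02595207] [ 0.0333846  -0.01817399  0.05200762] 1.0
```

```bash
python3 -m pendant '[{"turn":[0.03,-0.02,0.05],"dp":[0.04,0.03,0.0],"claw":0.05},{"turn":[0.03,-0.02,0.05],"dp":[0.08,0.07,-0.0],"claw":0.05},{"turn":[0.03,-0.02,0.05],"dp":[0.084,0.115,-0.03],"claw":0.05},{"turn":[0.03,-0.02,0.05],"dp":[0.084,0.115,-0.08],"claw":0.05},{"turn":[0.03,-0.02,0.05],"dp":[0.084,0.115,-0.12],"claw":0.05},{"turn":[0.03,-0.02,0.05],"dp":[0.084,0.115,-0.15],"claw":0.05},{"turn":[0.03,-0.02,0.05],"dp":[0.084,0.115,-0.15],"claw":0.05}]'
python3 - <<'E'
from h import *
o=ctrl.get_obs();print(o['qpos'],o['ee_pos'],turnto(target('y',.75)),o['t'])
grab('scene','s2.png');grab('top','t2.png')
E
```

```text
t: 1.7
ee_pos: [594.9, -124.0, 61.6]
orientation: [-1.856, -1.725, -0.72]
ft_force: [-0.3, -0.4, 0.9]
width: 49.9
[-0.56484817  0.78238659  1.58692465  0.67329497  1.26896601 -0.86493062] [ 594.9089798  -124.01073186   61.63862566] [ 0.00259515 -0.00752972  0.00517466] 1.7
```

View pics/s2.png

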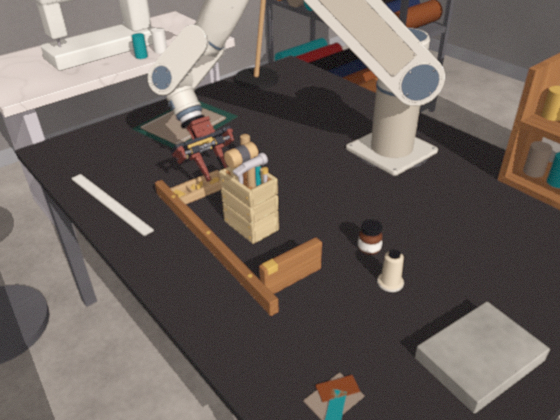

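View pics/t2.png

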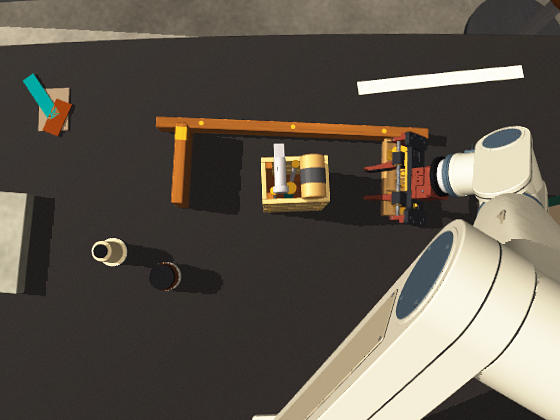

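```bash
python3 -m pendant '[{"turn":[0,0,0],"dp":[0,0,-0.03],"claw":0.05},{"turn":[0,0,0],"dp":[0.001,0,-0.043],"claw":0.05},{"turn":[0,0,0],"dp":[0.001,0.02,-0.043],"claw":0.05},{"turn":[0,0,0],"dp":[0.002,0.04,-0.043],"claw":0.05},{"turn":[0,0,0],"dp":[0.002,0.045,-0.043],"claw":0.05},{"turn":[0,0,0],"dp":[0.003,0.05,-0.043],"claw":0.05},{"turn":[0,0,0],"dp":[0.003,0.053,-0.043],"claw":0.05},{"turn":[0,0,0],"dp":[0.003,0.056,-0.043],"claw":0.05}]'

```

```text
t: 2.6
ee_pos: [600.9, -69.8, 23.2]
orientation: [-1.858, -1.732, -0.725]
ft_force: [-0.1, 0.7, -0.4]
width: 49.8
```

```bash
python3 -m pendant '[{"turn":[0,0,0],"dp":[0,0.002,0],"claw":0.05},{"turn":[0,0,0],"dp":[0,0.004,0],"claw":0.05},{"turn":[0,0,0],"dp":[0,0.006,0],"claw":0.05},{"turn":[0,0,0],"dp":[0,0.008,0],"claw":0.05},{"turn":[0,0,0],"dp":[0.001,0.010,0],"claw":0.05},{"turn":[0,0,0],"dp":[0.001,0.012,0],"claw":0.05},{"turn":[0,0,0],"dp":[0.001,0.014,0],"claw":0.05},{"turn":[0,0,0],"dp":[0.001,0.016,0],"claw":0.05}]'
python3 - <<'E'
from h import *
o=ctrl.get_obs();print(o['qpos'],o['ee_pos'],turnto(target('y',.75)),o['t'])
grab('scene','s3.png');grab('top','t3.png')
E
```

```text
t: 3.4
ee_pos: [601.5, -53.6, 22.7]
orientation: [-1.858, -1.731, -0.725]
ft_force: [0.3, -0.0, -0.4]
width: 49.9
[-0.46803712  0.81198695  1.6576272   0.75530722  1.14525974 -0.88871332] [601.54464842 -53.61542117  22.69696031] [ 0.00615139 -0.00054875  0.00591256] 3.4
```

View pics/s3.png

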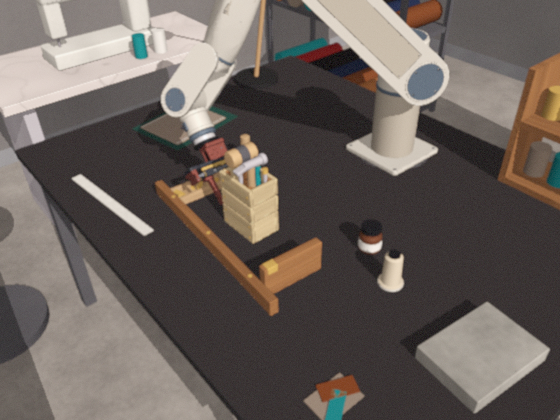

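View pics/t3.png

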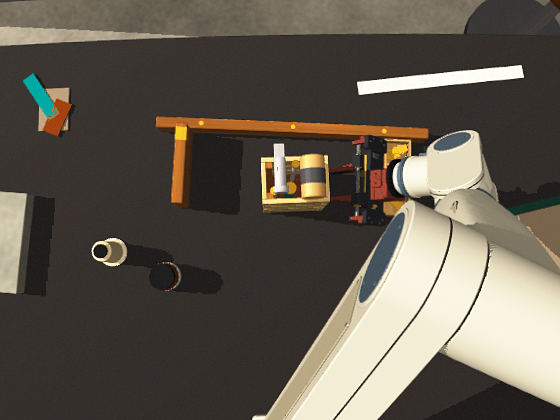

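```bash
python3 -m pendant '[{"turn":[0,0,0],"dp":[0,0.002,0],"claw":0.05},{"turn":[0,0,0],"dp":[0,0.004,0],"claw":0.05},{"turn":[0,0,0],"dp":[0,0.006,0],"claw":0.05},{"turn":[0,0,0],"dp":[0,0.008,0],"claw":0.05},{"turn":[0,0,0],"dp":[0.001,0.010,0],"claw":0.05},{"turn":[0,0,0],"dp":[0.001,0.012,0],"claw":0.05}]'
python3 - <<'E'
from h import *
o=ctrl.get_obs();print(o['ee_pos'],o['ft_force'],o['t'])
E
```

```text
t: 4.1
ee_pos: [602.7, -43.5, 22.6]
orientation: [-1.86, -1.734, -0.724]
ft_force: [-3.0, -9.8, 2.1]
width: 50.2
[602.69128627 -43.47340632  22.59663004] [-3.00702716 -9.81781889  2.13999128] 4.1
```

```bash
python3 - <<'E'
from h import *
im=grab('top','t4.png');a=im['pixels']
cv2.imwrite('pics/tc4.png',cv2.resize(a[105:225,245:445],None,fx=4,fy=4,interpolation=cv2.INTER_CUBIC))
im=grab('scene','s4.png');a=im['pixels']
cv2.imwrite('pics/sc4.png',cv2.resize(a[120:260,160:300],None,fx=4,fy=4,interpolation=cv2.INTER_CUBIC))
E
```

```text
(no output)
```

View pics/tc4.png

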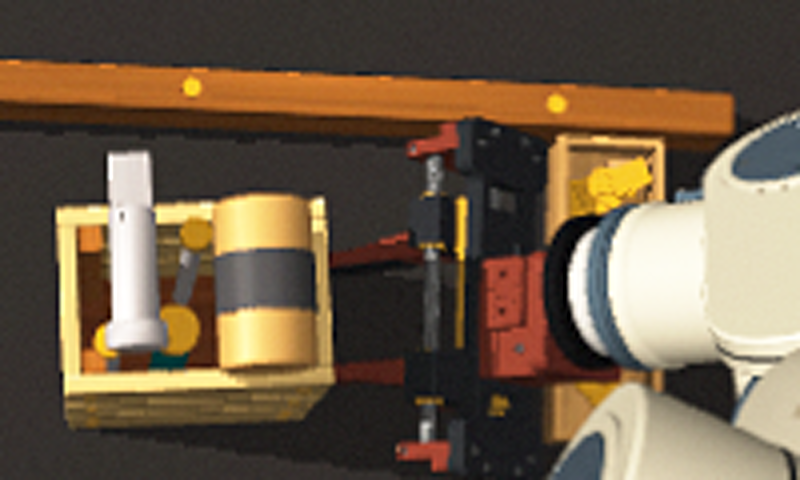

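View pics/sc4.png

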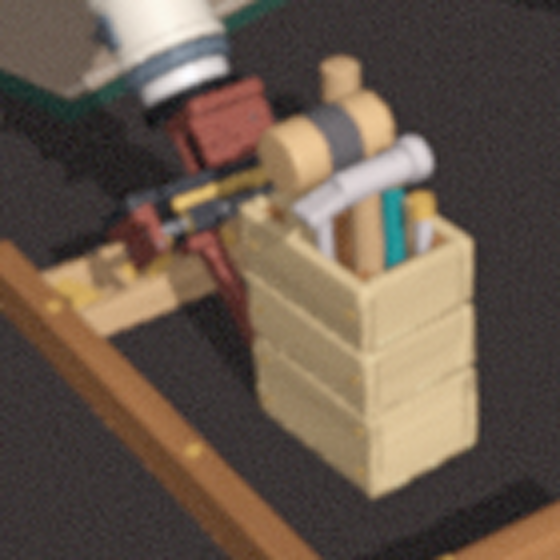

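```bash
python3 -m pendant '[{"turn":[0,0,0],"dp":[0,0.004,0],"claw":0.05},{"turn":[0,0,0],"dp":[0.001,0.009,0],"claw":0.05},{"turn":[0,0,0],"dp":[0.001,0.015,0],"claw":0.05},{"turn":[0,0,0],"dp":[0.001,0.021,0],"claw":0.05},{"turn":[0,0,0],"dp":[0.002,0.027,0],"claw":0.05},{"turn":[0,0,0],"dp":[0.002,0.033,0],"claw":0.05},{"turn":[0,0,0],"dp":[0.002,0.038,0],"claw":0.05},{"turn":[0,0,0],"dp":[0.003,0.042,0],"claw":0.05}]'
python3 - <<'E'
from h import *
im=grab('top','t5.png');a=im['pixels']
cv2.imwrite('pics/tc5.png',cv2.resize(a[105:225,145:345],None,fx=4,fy=4,interpolation=cv2.INTER_CUBIC))
E
```

```text
t: 5.0
ee_pos: [606.3, -1.5, 22.6]
orientation: [-1.861, -1.733, -0.725]
ft_force: [-1.6, -10.0, 1.8]
width: 50.2
```

View pics/tc5.png

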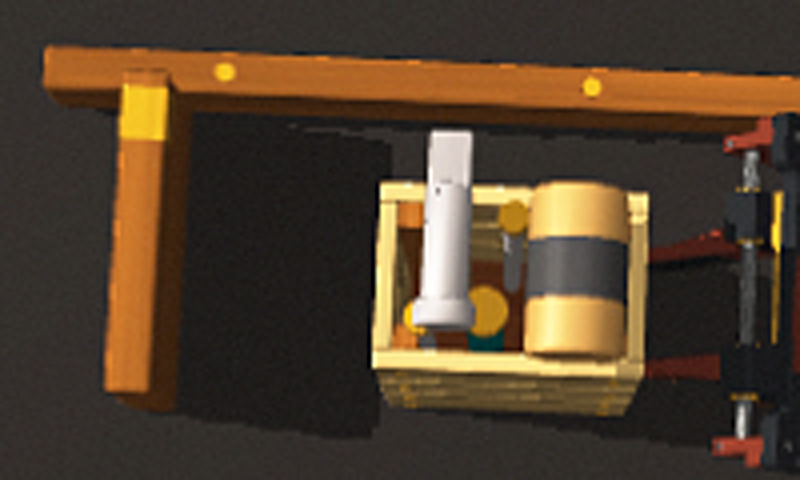

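Upright and squaring up: the crate's rear-left corner is at (380,183) in this enlarged crop. I'll keep pushing and then measure.

```bash
python3 -m pendant '[{"turn":[0,0,0],"dp":[0,0.004,0],"claw":0.05},{"turn":[0,0,0],"dp":[0.001,0.010,0],"claw":0.05},{"turn":[0,0,0],"dp":[0.001,0.017,0],"claw":0.05},{"turn":[0,0,0],"dp":[0.002,0.024,0],"claw":0.05},{"turn":[0,0,0],"dp":[0.002,0.031,0],"claw":0.05},{"turn":[0,0,0],"dp":[0.003,0.038,0],"claw":0.05},{"turn":[0,0,0],"dp":[0.003,0.044,0],"claw":0.05},{"turn":[0,0,0],"dp":[0.003,0.048,0],"claw":0.05}]'
python3 - <<'E'
from h import *
im=grab('top','t6.png');a=im['pixels']
cv2.imwrite('pics/tc6.png',cv2.resize(a[105:225,145:345],None,fx=4,fy=4,interpolation=cv2.INTER_CUBIC))
E
```

```text
t: 5.85
ee_pos: [609.7, 46.6, 22.7]
orientation: [-1.862, -1.733, -0.725]
ft_force: [0.2, -10.2, 1.5]
width: 49.8
```

View pics/tc6.png

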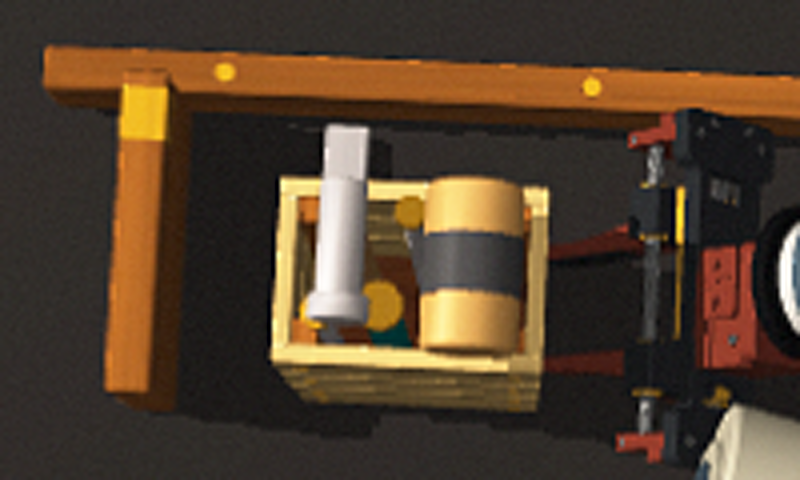

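```bash
cat >> h.py <<'E'
def crate(im,pts):
    T=np.array(pts,float)/4+[145-.375,105-.375]
    c=onz(im,T,170);m=c.mean(0)
    ex=np.array([np.cos(RY),np.sin(RY),0]);ey=np.array([-np.sin(RY),np.cos(RY),0])
    x=(c[0]+c[1]-c[2]-c[3]);y=c[0]+c[3]-c[1]-c[2]
    print('centre',m.round(1),'sizes',np.linalg.norm(x)/2,np.linalg.norm(y)/2,'yaw',np.arctan2(x[1],x[0]),np.arctan2(-y[0],y[1]))
    d=m-np.array([717.6,4,170]);print('rail frame',d@ex,d@ey,'y gap to board(rail geom)',223-65-d@ey,'x gap',-12-45-d@ex)
    # measured board face line
    a=np.array([564.2,238.8]);b=np.array([725.8,228.4])
    yl=a[1]+(m[0]-a[0])*(b[1]-a[1])/(b[0]-a[0]);print('gap by board line',yl-65-m[1], 'x gap by back edge',(741.75-24.05+.0664*m[1]-m[0])*.998-45)
E
python3 - <<'E'
from h import *
im=imaging.get_image('top')
crate(im,[(280,178),(549,188),(543,370),(270,360)])
E
```

```text
centre [608.6 100.3 170. ] sizes 88.62172410184914 130.24243305335804 yaw -0.06382423211511275 -0.06288953414357641
rail frame -115.00183504853794 89.00978856428468 y gap to board(rail geom) 68.99021143571532 x gap 58.00183504853794
gap by board line 70.64944259993435 x gap by back edge 70.50530999853872
```

Crate yaw matches the rail, with 70 mm left in y and about 70 mm to the rail. I had the rail centre 12 mm off (the midpoints I picked were on its top face), so I'll use the back-edge value.

```bash
python3 -m pendant '[{"turn":[0,0,0],"dp":[0,0.004,0],"claw":0.05},{"turn":[0,0,0],"dp":[0.001,0.010,0],"claw":0.05},{"turn":[0,0,0],"dp":[0.001,0.017,0],"claw":0.05},{"turn":[0,0,0],"dp":[0.002,0.024,0],"claw":0.05},{"turn":[0,0,0],"dp":[0.002,0.031,0],"claw":0.05},{"turn":[0,0,0],"dp":[0.003,0.038,0],"claw":0.05},{"turn":[0,0,0],"dp":[0.003,0.044,0],"claw":0.05},{"turn":[0,0,0],"dp":[0.003,0.048,0],"claw":0.05}]'
```

```text
t: 6.75
ee_pos: [612.7, 94.8, 22.6]
orientation: [-1.862, -1.733, -0.726]
ft_force: [0.1, -9.8, 2.1]
width: 49.7
```

```bash
python3 -m pendant '[{"turn":[0,0,0],"dp":[0,0.003,0],"claw":0.05},{"turn":[0,0,0],"dp":[0,0.006,0],"claw":0.05},{"turn":[0,0,0],"dp":[0.001,0.009,0],"claw":0.05},{"turn":[0,0,0],"dp":[0.001,0.012,0],"claw":0.05},{"turn":[0,0,0],"dp":[0.001,0.014,0],"claw":0.05},{"turn":[0,0,0],"dp":[0.001,0.016,0],"claw":0.05},{"turn":[0,0,0],"dp":[0.001,0.017,0],"claw":0.05},{"turn":[0,0,0],"dp":[0.001,0.018,0],"claw":0.05}]'
python3 - <<'E'
from h import *
im=grab('top','t7.png');a=im['pixels']
cv2.imwrite('pics/tc7.png',cv2.resize(a[105:225,145:345],None,fx=4,fy=4,interpolation=cv2.INTER_CUBIC))
grab('scene','s7.png')
E
```

```text
t: 7.55
ee_pos: [613.6, 112.4, 22.6]
orientation: [-1.862, -1.733, -0.726]
ft_force: [0.7, -9.6, 1.6]
width: 50.1
```

View pics/tc7.png

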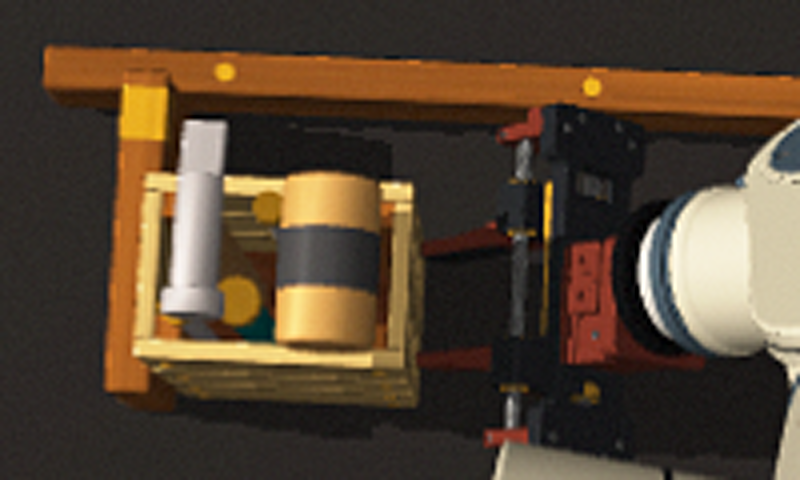

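View pics/s7.png

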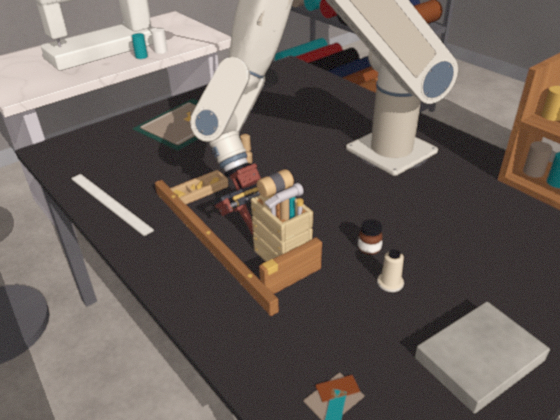

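```bash
python3 - <<'E'
from h import *
im=imaging.get_image('top')
crate(im,[(146,174),(413,184),(404,365),(136,355)])
E
python3 -m pendant '[{"turn":[0,0,0],"dp":[0,0.001,0],"claw":0.05},{"turn":[0,0,0],"dp":[0,0.002,0],"claw":0.05},{"turn":[0,0,0],"dp":[0,0.003,0],"claw":0.05}]'
python3 -m pendant '[{"turn":[0,0,0],"dp":[0,0.001,0],"claw":0.05}]'
```

```text
centre [612.5 165.5 170. ] sizes 88.20003937371104 128.86827314313416 yaw -0.06494500645409097 -0.06434707949085192
rail frame -115.3585849071435 154.3585998151509 y gap to board(rail geom) 3.64140018484909 x gap 58.358584907143495
gap by board line 5.1651977416145485 x gap by back edge 70.94727495809643
t: 8.0
ee_pos: [613.7, 115.4, 22.6]
orientation: [-1.862, -1.733, -0.726]
ft_force: [0.7, -9.9, 1.2]
width: 49.9
t: 8.1
ee_pos: [613.7, 116.4, 22.6]
orientation: [-1.862, -1.733, -0.726]
ft_force: [-0.3, -9.8, 2.0]
width: 49.9
```

```bash

python3 -m pendant '[{"turn":[0,0,0],"dp":[0,0.001,0],"claw":0.05}]'
python3 -m pendant '[{"turn":[0,0,0],"dp":[0,0.001,0],"claw":0.05}]' | grep -E "ee_pos|force"
```

```text
t: 8.2
ee_pos: [613.8, 117.2, 22.6]
orientation: [-1.862, -1.733, -0.726]
ft_force: [-1.6, -15.6, 4.5]
width: 49.9
ee_pos: [613.9, 117.3, 22.5]
ft_force: [-2.7, -20.7, 5.7]
```

```bash
python3 -m pendant '[{"turn":[0,0,0],"dp":[0,-0.005,0],"claw":0.05},{"turn":[0,0,0],"dp":[-0.001,-0.03,0],"claw":0.05},{"turn":[0,0,0],"dp":[-0.003,-0.06,0.01],"claw":0.05},{"turn":[0,0,0],"dp":[-0.01,-0.08,0.05],"claw":0.06},{"turn":[0,0,0],"dp":[-0.01,-0.08,0.1],"claw":0.07},{"turn":[0,0,0],"dp":[-0.03,-0.08,0.15],"claw":0.07},{"turn":[0,0,0],"dp":[-0.05,-0.08,0.2],"claw":0.07},{"turn":[0,0,0],"dp":[-0.08,-0.08,0.24],"claw":0.07}]'
python3 - <<'E'
from h import *
o=ctrl.get_obs();print(o['qpos'],turnto(target('x',.6)),turnto(target('x',0)))
E
```

```text
t: 9.1
ee_pos: [536.8, 40.2, 258.9]
orientation: [-1.858, -1.732, -0.726]
ft_force: [0.5, 0.4, 0.1]
width: 70.4
[-0.36935064  0.34892356  1.80922314  0.73066371  1.32529392 -0.61061128] [-0.10349155  0.12121622 -1.5621571 ] [-0.53916987  0.62035667 -1.48651512]
```

```bash
python3 -m pendant '[{"turn":[-0.02,0.02,-0.15],"dp":[-0.02,0.02,0.01],"claw":0.07},{"turn":[-0.04,0.04,-0.3],"dp":[-0.04,0.04,0.01],"claw":0.07},{"turn":[-0.04,0.05,-0.45],"dp":[-0.05,0.06,0.01],"claw":0.07},{"turn":[-0.05,0.06,-0.6],"dp":[-0.05,0.08,0.01],"claw":0.07},{"turn":[-0.06,0.07,-0.75],"dp":[-0.05,0.10,0.01],"claw":0.07},{"turn":[-0.07,0.08,-0.9],"dp":[-0.05,0.12,0.01],"claw":0.07},{"turn":[-0.08,0.09,-1.05],"dp":[-0.05,0.136,0.01],"claw":0.07},{"turn":[-0.09,0.10,-1.2],"dp":[-0.05,0.136,0.01],"claw":0.07}]'
python3 - <<'E'
from h import *
o=ctrl.get_obs();print(o['qpos'],turnto(target('x',.6)))
E
```

```text
t: 9.9
ee_pos: [483.5, 168.1, 262.4]
orientation: [-2.745, -0.707, -0.856]
ft_force: [-0.5, -0.1, -0.6]
width: 69.9
[ 0.16572313 -0.06218174  2.22457936  0.51970147  0.45622664  0.82344677] [-0.0321596   0.00528969 -0.57838912]
```

```bash
cat > kin.py <<'E'
from h import *
from scipy.optimize import least_squares
D=[([-1.134,.4237,1.6305],[275.0,-560.8,192.8],[-3.0592,-.7096,0]),
([-.77004,.56057,1.55458],[514.36,-239.55,216.03],[-1.923,-1.7,-.704]),
([-.56485,.78239,1.58692],[594.91,-124.01,61.64],[-1.856,-1.725,-.72]),
([-.46804,.81199,1.65763],[601.54,-53.6,22.7],[-1.858,-1.731,-.725]),
([-.36935,.34892,1.80922],[536.8,40.2,258.9],[-1.858,-1.732,-.726]),
([.16572,-.06218,2.22458],[483.5,168.1,262.4],[-2.745,-.707,-.856])]
def f(p):
    L6,L2,L3,d1,a1,o3=p;e=[]
    for q,t,r in D:
        w=np.array(t)-L6*R.from_rotvec(r).as_matrix()[:,2]
        e+=[np.hypot(w[0],w[1])-(a1+L2*np.sin(q[1])+L3*np.sin(q[1]+q[2])+o3*np.cos(q[1]+q[2])), w[2]-(d1+L2*np.cos(q[1])+L3*np.cos(q[1]+q[2])-o3*np.sin(q[1]+q[2]))]
    return e
s=least_squares(f,[250,450,450,300,0,0]);p=s.x
print(p.round(1),np.abs(s.fun).max())
def j5(tcp,tilt):
    M=target('x',tilt);w=np.array(tcp)-p[0]*M[:,2];r=np.hypot(w[0],w[1])
    g=lambda q:[r-(p[4]+p[1]*np.sin(q[0])+p[2]*np.sin(q[0]+q[1])+p[5]*np.cos(q[0]+q[1])),w[2]-(p[3]+p[1]*np.cos(q[0])+p[2]*np.cos(q[0]+q[1])-p[5]*np.sin(q[0]+q[1]))]
    q=least_squares(g,[.2,2.2]).x;a=q[0]+q[1];az=np.arctan2(w[1],w[0])
    fa=np.array([np.sin(a)*np.cos(az),np.sin(a)*np.sin(az),np.cos(a)])
    return q.round(2),np.arccos(fa@M[:,2]).round(3),w.round()
for tcp in([500,176,250],[530,176,100],[530,176,20],[640,165,20]):
    for t in(.3,.4,.5,.6):print(tcp,t,*j5(tcp,t), 'tool pitch',np.pi-t)
E
python3 kin.py
```

```text
[3.388e+02 5.627e+02 4.850e+02 3.126e+02 1.000e-01 7.740e+01] 0.10938811887581323
[500, 176, 250] 0.3 [0.09 1.98] 0.817 [400. 183. 574.] tool pitch 2.8415926535897933
[500, 176, 250] 0.4 [0.06 2.04] 0.713 [368. 185. 562.] tool pitch 2.741592653589793
[500, 176, 250] 0.5 [0.04 2.11] 0.619 [338. 187. 547.] tool pitch 2.641592653589793
[500, 176, 250] 0.6 [0.02 2.17] 0.542 [309. 188. 530.] tool pitch 2.541592653589793
[530, 176, 100] 0.3 [0.37 2.05] 0.475 [430. 183. 424.] tool pitch 2.8415926535897933
[530, 176, 100] 0.4 [0.36 2.11] 0.367 [398. 185. 412.] tool pitch 2.741592653589793
[530, 176, 100] 0.5 [0.36 2.17] 0.299 [368. 187. 397.] tool pitch 2.641592653589793
[530, 176, 100] 0.6 [0.38 2.23] 0.311 [339. 188. 380.] tool pitch 2.541592653589793
[530, 176, 20] 0.3 [0.53 2.07] 0.303 [430. 183. 344.] tool pitch 2.8415926535897933
[530, 176, 20] 0.4 [0.53 2.13] 0.224 [398. 185. 332.] tool pitch 2.741592653589793
[530, 176, 20] 0.5 [0.55 2.19] 0.249 [368. 187. 317.] tool pitch 2.641592653589793
[530, 176, 20] 0.6 [0.58 2.24] 0.367 [339. 188. 300.] tool pitch 2.541592653589793
[640, 165, 20] 0.3 [0.62 1.85] 0.405 [540. 172. 344.] tool pitch 2.8415926535897933
[640, 165, 20] 0.4 [0.61 1.92] 0.281 [508. 174. 332.] tool pitch 2.741592653589793
[640, 165, 20] 0.5 [0.61 1.98] 0.211 [478. 176. 317.] tool pitch 2.641592653589793
[640, 165, 20] 0.6 [0.63 2.04] 0.257 [449. 177. 300.] tool pitch 2.541592653589793
```

```bash
python3 - <<'E'
from h import *
o=ctrl.get_obs();M=R.from_rotvec(o['orientation']).as_matrix();t=o['ee_pos']
P=[t,t+M[:,1]*35,t-M[:,1]*35,t-M[:,2]*19]
for n in('top','scene'):
    im=imaging.get_image(n);a=im['pixels'].copy();q=proj(im,P);print(n,q.round(1))
    c=q[0].astype(int);x0,y0=max(c[0]-80,0),max(c[1]-60,0)
    b=cv2.resize(a[y0:y0+120,x0:x0+160],None,fx=4,fy=4,interpolation=cv2.INTER_CUBIC)
    for p in q:cv2.circle(b,tuple(int(v) for v in ((p-[x0,y0]+.5)*4)),3,(255,0,255),-1)
    cv2.imwrite('pics/f8%s.png'%n,b)
E
```

```text
top [[207.2 236.5]
 [224.7 226.2]
 [189.7 246.9]
 [209.6 241.4]]
scene [[322.8 152.5]
 [309.1 150.4]
 [336.8 154.7]
 [324.2 144.7]]
```

View pics/f8top.png

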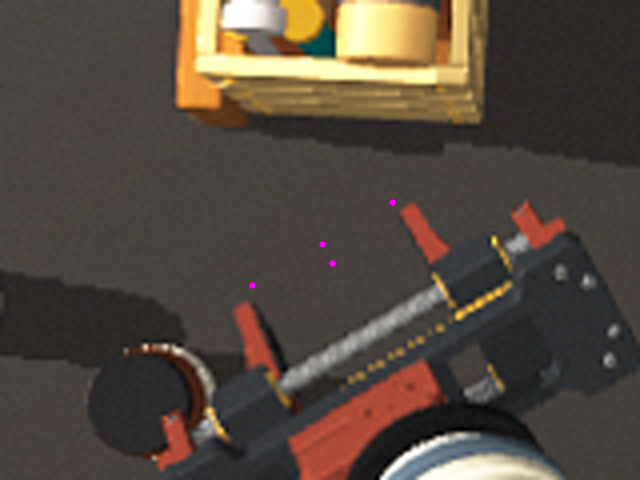

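View pics/f8scene.png

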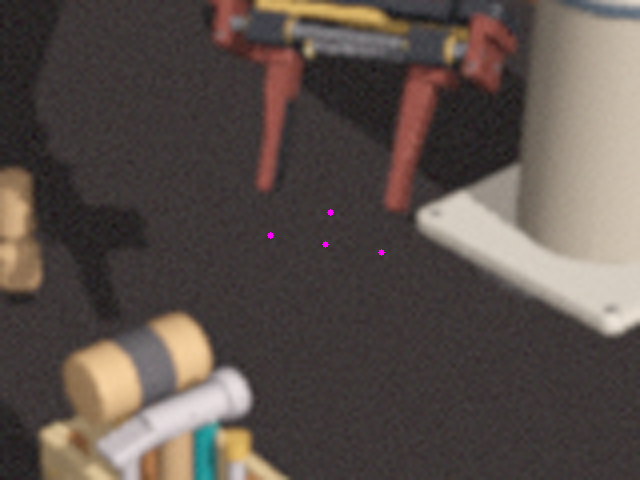

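```bash
python3 - <<'E'
from h import *
o=ctrl.get_obs();M=R.from_rotvec(o['orientation']).as_matrix();t=o['ee_pos']
a=imaging.get_image('top');b=imaging.get_image('scene')
qa=proj(a,[t])[0].astype(int)-[80,60];qb=proj(b,[t])[0].astype(int)-[80,60]
def tri(ua,ub):
    ra=ray(a,[np.array(ua)/4+qa-.4])[0];rb=ray(b,[np.array(ub)/4+qb-.4])[0]
    A=np.c_[ra,-rb];s=np.linalg.lstsq(A,b['xyz']-a['xyz'],rcond=None)[0]
    p=a['xyz']+s[0]*ra;q=b['xyz']+s[1]*rb;return (p+q)/2,np.linalg.norm(p-q)
for ua,ub in(((407,207),(265,189)),((244,306),(397,209))):
    p,e=tri(ua,ub);print(p.round(1),e.round(1),'tool frame',((p-t)@M).round(1))
E
```

```text
[497.2 130.3 289.1] 1.9 tool frame [ 10.4  39.4 -26.8]
[456.5 200.1 290.4] 0.6 tool frame [  9.  -41.4 -26.4]
```

```bash
cat >> kin.py <<'E'
print('--')
def j4(tcp,tilt):
    q,a5,w=j5(tcp,tilt);M=target('x',tilt);a=q[0]+q[1];az=np.arctan2(w[1],w[0])
    h=np.array([np.cos(az),np.sin(az),0]);l=np.array([-np.sin(az),np.cos(az),0]);u=np.array([0,0,1])
    n=np.cos(a)*h-np.sin(a)*u # increasing pitch dir
    t=M[:,2];return np.arctan2(t@l,t@n).round(2)
for tcp in([480,130,250],[500,124,200],[567,124,150],[567,124,60],[567,124,10],[580,123,10],[655,118,10]):
    for t in(.6,.75,.85,.95):print(tcp,t,*j5(tcp,t)[:2],j4(tcp,t))
E
python3 kin.py | sed '1,/--/d'
```

```text
[480, 130, 250] 0.6 [-0.05  2.24] 0.499 -0.63
[480, 130, 250] 0.75 [-0.05  2.33] 0.434 -1.11
[480, 130, 250] 0.85 [-0.02  2.39] 0.466 -1.51
[480, 130, 250] 0.95 [0.02 2.45] 0.563 -1.81
[500, 124, 200] 0.6 [0.08 2.26] 0.364 -0.82
[500, 124, 200] 0.75 [0.1  2.36] 0.359 -1.55
[500, 124, 200] 0.85 [0.14 2.41] 0.458 -1.92
[500, 124, 200] 0.95 [0.2  2.46] 0.612 -2.15
[567, 124, 150] 0.6 [0.28 2.18] 0.26 -1.09
[567, 124, 150] 0.75 [0.31 2.27] 0.332 -1.97
[567, 124, 150] 0.85 [0.35 2.32] 0.476 -2.26
[567, 124, 150] 0.95 [0.41 2.37] 0.653 -2.42
[567, 124, 60] 0.6 [0.48 2.21] 0.256 -2.01
[567, 124, 60] 0.75 [0.55 2.29] 0.491 -2.46
[567, 124, 60] 0.85 [0.61 2.33] 0.677 -2.54
[567, 124, 60] 0.95 [0.69 2.36] 0.872 -2.59
[567, 124, 10] 0.6 [0.61 2.21] 0.331 -2.36
[567, 124, 10] 0.75 [0.68 2.28] 0.596 -2.57
[567, 124, 10] 0.85 [0.75 2.32] 0.786 -2.62
[567, 124, 10] 0.95 [0.84 2.34] 0.979 -2.64
[580, 123, 10] 0.6 [0.61 2.19] 0.314 -2.34
[580, 123, 10] 0.75 [0.68 2.26] 0.575 -2.58
[580, 123, 10] 0.85 [0.75 2.29] 0.764 -2.62
[580, 123, 10] 0.95 [0.83 2.32] 0.955 -2.65
[655, 118, 10] 0.6 [0.65 2.04] 0.225 -2.14
[655, 118, 10] 0.75 [0.7  2.11] 0.459 -2.55
[655, 118, 10] 0.85 [0.75 2.15] 0.636 -2.64
[655, 118, 10] 0.95 [0.82 2.18] 0.818 -2.68
```

```bash
cat >> h.py <<'E'
def targ(az,tilt):
    p=np.array([np.cos(az),np.sin(az),0]);u=np.array([0,0,1.])
    s,c=np.sin(tilt),np.cos(tilt);z=s*p-c*u;x=c*p+s*u
    return np.c_[x,np.cross(z,x),z]
E
python3 - <<'E'
from h import *
print(turnto(targ(.6,1.1)))
E
```

```text
[ 0.23549438 -0.42882843  0.07179748]
```

```bash
python3 -m pendant '[{"turn":[0.06,-0.11,0.02],"dp":[0,-0.01,0],"claw":0.0875},{"turn":[0.12,-0.21,0.03],"dp":[0,-0.02,0],"claw":0.0875},{"turn":[0.18,-0.32,0.05],"dp":[0,-0.03,0],"claw":0.0875},{"turn":[0.24,-0.43,0.07],"dp":[0,-0.03,0],"claw":0.0875},{"turn":[0.24,-0.43,0.07],"dp":[0,-0.03,0],"claw":0.0875}]'
python3 - <<'E'
from h import *
o=ctrl.get_obs();print(o['qpos'],turnto(targ(.6,1.1)),turnto(targ(-.065,1.1)))
E
```

```text
t: 10.6
ee_pos: [478.1, 148.4, 256.8]
orientation: [-2.506, -0.735, -1.118]
ft_force: [-0.8, -0.2, 0.4]
width: 87.4
[-0.07102746 -0.02612003  2.38099839  1.44954188  0.52984853 -0.30084385] [ 0.08547465 -0.23451066 -0.00660976] [ 0.00432774 -0.25429851 -0.66810054]
```

```bash
python3 -m pendant '[{"turn":[0.04,-0.12,0],"dp":[0,-0.005,0],"claw":0.0875},{"turn":[0.08,-0.23,0],"dp":[0,-0.01,-0.01],"claw":0.0875},{"turn":[0.09,-0.23,0],"dp":[0,-0.01,-0.02],"claw":0.0875},{"turn":[0.09,-0.23,0],"dp":[0,-0.01,-0.04],"claw":0.0875},{"turn":[0.09,-0.23,0],"dp":[0,-0.01,-0.06],"claw":0.0875}]'
python3 - <<'E'
from h import *
o=ctrl.get_obs();print(o['qpos'],turnto(targ(.6,1.1)),turnto(targ(-.065,1.0)))
E
```

```text
t: 11.1
ee_pos: [478.9, 136.6, 196.6]
orientation: [-2.335, -0.725, -1.428]
ft_force: [0.4, 0.1, -0.3]
width: 87.4
[-0.19912089  0.35379649  2.55317615  2.23116714  0.94336416 -1.36337061] [ 0.00146127 -0.00164777 -0.00221888] [-0.02617854  0.09615212 -0.66669245]
```

```bash
python3 -m pendant '[{"turn":[0,0.01,-0.1],"dp":[0.02,0,0],"claw":0.0875},{"turn":[-0.01,0.03,-0.2],"dp":[0.03,0,0],"claw":0.0875},{"turn":[-0.01,0.04,-0.3],"dp":[0.04,0,0],"claw":0.0875},{"turn":[-0.02,0.06,-0.4],"dp":[0.04,0,0],"claw":0.0875},{"turn":[-0.02,0.07,-0.5],"dp":[0.04,-0.005,0],"claw":0.0875},{"turn":[-0.02,0.08,-0.6],"dp":[0.04,-0.01,0],"claw":0.0875},{"turn":[-0.026,0.096,-0.667],"dp":[0.04,-0.013,0],"claw":0.0875},{"turn":[-0.026,0.096,-0.667],"dp":[0.04,-0.013,0],"claw":0.0875}]'
python3 - <<'E'
from h import *
o=ctrl.get_obs();print(o['qpos'],turnto(targ(-.065,.85)))
E
```

```text
t: 11.9
ee_pos: [517.4, 125.0, 195.8]
orientation: [2.736, -0.094, 1.486]
ft_force: [0.4, -0.6, 0.8]
width: 87.5
[ 0.5048535   0.26808398  2.45911267  3.95209245  0.6710637  -1.91973524] [0.00421773 0.14522355 0.00099764]
```

```bash
python3 -m pendant '[{"turn":[0,0.07,0],"dp":[0.01,0,-0.04],"claw":0.0875},{"turn":[0,0.145,0],"dp":[0.02,0,-0.08],"claw":0.0875},{"turn":[0,0.145,0],"dp":[0.03,-0.001,-0.11],"claw":0.0875},{"turn":[0,0.145,0],"dp":[0.035,-0.001,-0.14],"claw":0.0875},{"turn":[0,0.145,0],"dp":[0.035,-0.001,-0.16],"claw":0.0875},{"turn":[0,0.145,0],"dp":[0.035,-0.001,-0.175],"claw":0.0875},{"turn":[0,0.145,0],"dp":[0.035,-0.001,-0.175],"claw":0.0875}]'
python3 - <<'E'
from h import *
o=ctrl.get_obs();print(o['qpos'],turnto(targ(-.065,.85)))
im=grab('top','t9.png');a=im['pixels']
cv2.imwrite('pics/tc9.png',cv2.resize(a[105:275,145:345],None,fx=3.5,fy=3.5,interpolation=cv2.INTER_CUBIC))
im=grab('scene','s9.png');a=im['pixels']
cv2.imwrite('pics/sc9.png',cv2.resize(a[140:300,220:400],None,fx=3.5,fy=3.5,interpolation=cv2.INTER_CUBIC))
E
```

```text
t: 12.6
ee_pos: [551.7, 123.3, 18.5]
orientation: [2.835, -0.087, 1.28]
ft_force: [-0.5, -0.1, -0.5]
width: 87.5
[ 0.40415974  0.73150581  2.34731494  3.64038533  0.79291386 -1.61705532] [ 0.00458046 -0.00185558 -0.00178305]
```

View pics/tc9.png

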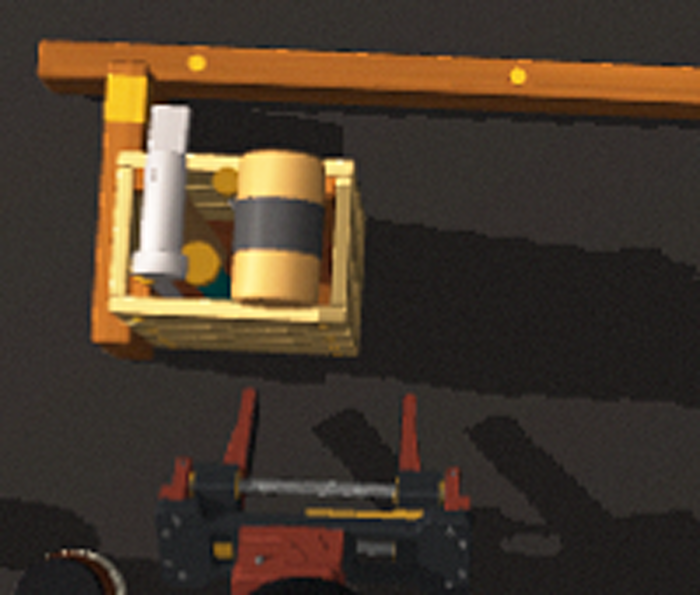

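View pics/sc9.png

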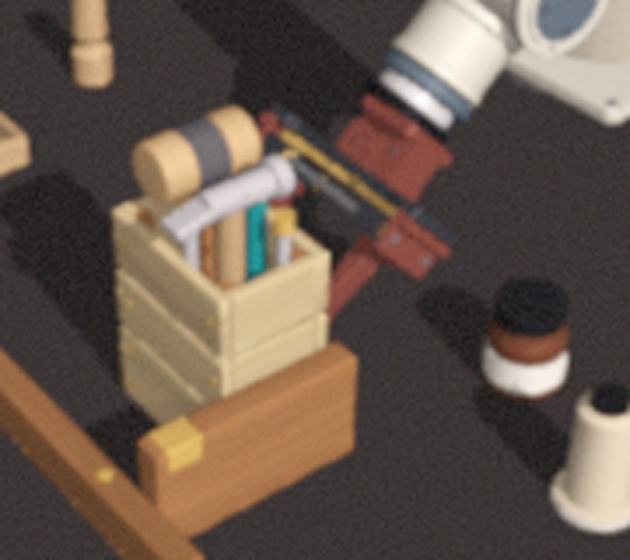

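```bash
python3 -m pendant '[{"turn":[0,0,0],"dp":[0.005,0,-0.005],"claw":0.0875},{"turn":[0,0,0],"dp":[0.01,0,-0.01],"claw":0.0875},{"turn":[0,0,0],"dp":[0.014,-0.001,-0.01],"claw":0.0875},{"turn":[0,0,0],"dp":[0.017,-0.001,-0.01],"claw":0.0875},{"turn":[0,0,0],"dp":[0.020,-0.001,-0.01],"claw":0.0875}]'
python3 -m pendant '[{"turn":[0,0,0],"dp":[0.002,0,0],"claw":0.0875},{"turn":[0,0,0],"dp":[0.004,0,0],"claw":0.0875},{"turn":[0,0,0],"dp":[0.006,0,0],"claw":0.0875},{"turn":[0,0,0],"dp":[0.008,-0.001,0],"claw":0.0875}]'
```

```text
t: 13.2
ee_pos: [572.4, 124.8, 11.4]
orientation: [2.837, -0.087, 1.288]
ft_force: [0.5, 0.7, -0.2]
width: 87.4
t: 13.6
ee_pos: [580.0, 124.0, 11.0]
orientation: [2.838, -0.087, 1.287]
ft_force: [-0.8, 1.3, 0.4]
width: 87.6
```

```bash
python3 -m pendant '[{"turn":[0,0,0],"dp":[0.002,0,0],"claw":0.0875},{"turn":[0,0,0],"dp":[0.004,0,0],"claw":0.0875},{"turn":[0,0,0],"dp":[0.006,0,0],"claw":0.0875},{"turn":[0,0,0],"dp":[0.008,-0.001,0],"claw":0.0875}]'
python3 -m pendant '[{"turn":[0,0,0],"dp":[0.003,0,0],"claw":0.0875},{"turn":[0,0,0],"dp":[0.006,0,0],"claw":0.0875},{"turn":[0,0,0],"dp":[0.010,-0.001,0],"claw":0.0875},{"turn":[0,0,0],"dp":[0.014,-0.001,0],"claw":0.0875}]'
python3 - <<'E'
from h import *
im=grab('top','t10.png');a=im['pixels']
cv2.imwrite('pics/tc10.png',cv2.resize(a[105:255,145:345],None,fx=4,fy=4,interpolation=cv2.INTER_CUBIC))
im=grab('scene','s10.png');a=im['pixels']
cv2.imwrite('pics/sc10.png',cv2.resize(a[140:300,220:400],None,fx=3.5,fy=3.5,interpolation=cv2.INTER_CUBIC))
E
```

```text
t: 14.0
ee_pos: [585.3, 123.1, 10.6]
orientation: [2.84, -0.081, 1.282]
ft_force: [-15.0, 3.4, 11.2]
width: 87.3
t: 14.4
ee_pos: [599.1, 121.7, 10.5]
orientation: [2.84, -0.083, 1.281]
ft_force: [-15.5, 1.3, 11.0]
width: 87.5
```

View pics/tc10.png

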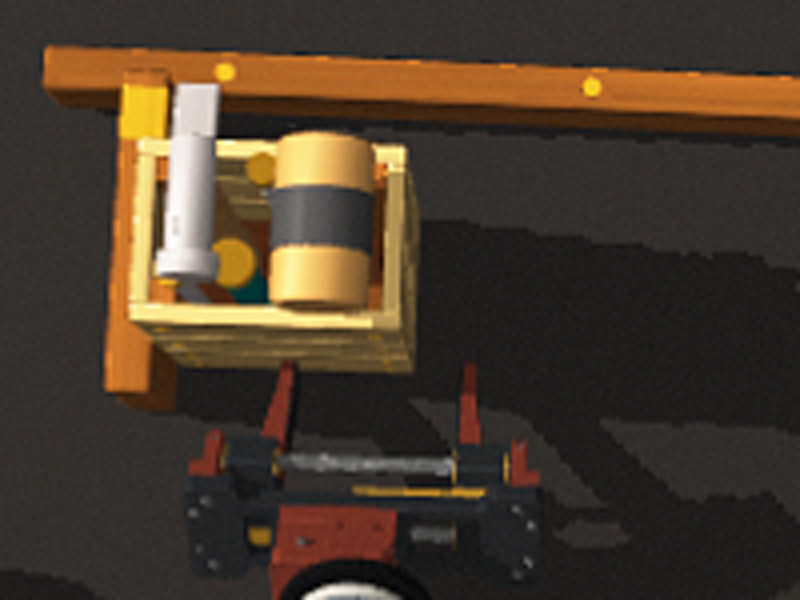

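View pics/sc10.png

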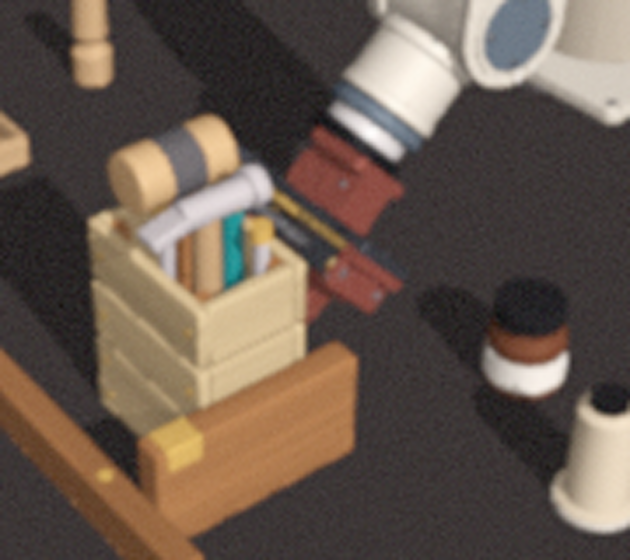

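```bash
python3 -m pendant '[{"turn":[0,0,0],"dp":[0.004,0,0],"claw":0.0875},{"turn":[0,0,0],"dp":[0.008,0,0],"claw":0.0875},{"turn":[0,0,0],"dp":[0.013,-0.001,0],"claw":0.0875},{"turn":[0,0,0],"dp":[0.018,-0.001,0],"claw":0.0875},{"turn":[0,0,0],"dp":[0.023,-0.001,0],"claw":0.0875},{"turn":[0,0,0],"dp":[0.027,-0.002,0],"claw":0.0875},{"turn":[0,0,0],"dp":[0.03,-0.002,0],"claw":0.0875}]'
python3 - <<'E'
from h import *
im=grab('top','t11.png');a=im['pixels']
cv2.imwrite('pics/tc11.png',cv2.resize(a[105:255,145:345],None,fx=4,fy=4,interpolation=cv2.INTER_CUBIC))
E
```

```text
t: 15.2
ee_pos: [629.2, 119.7, 10.1]
orientation: [2.84, -0.084, 1.28]
ft_force: [-13.4, 0.7, 8.8]
width: 87.3
```

View pics/tc11.png

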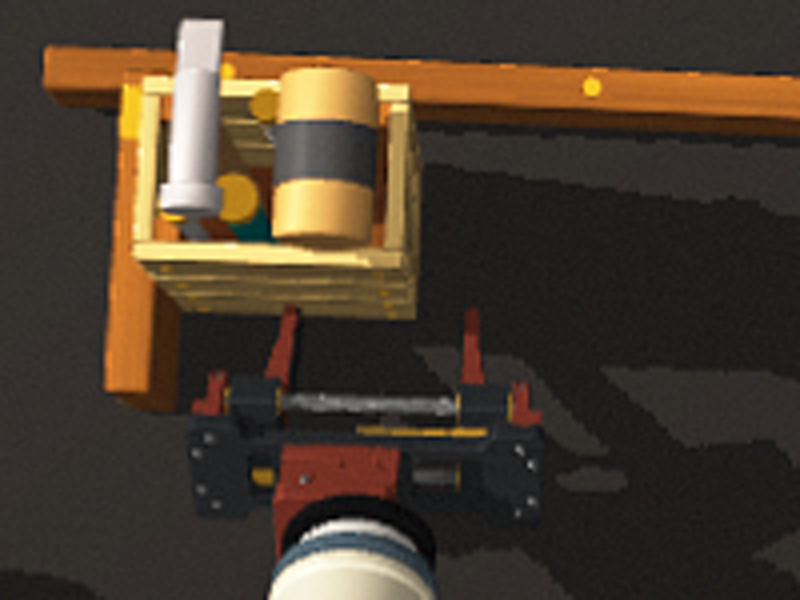

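```bash
python3 - <<'E'
from h import *
im=imaging.get_image('top')
crate(im,[(142,78),(410,87),(405,263),(135,251)])
E
```

```text
centre [661.4 165.8 170. ] sizes 86.04592856698086 130.3623020951519 yaw -0.04548920636637887 -0.06676102356628141
rail frame -66.57929544055685 157.78059461755228 y gap to board(rail geom) 0.219405382447718 x gap 9.579295440556848
gap by board line 1.771914425640034 x gap by back edge 22.162844212532534
```

```bash
python3 -m pendant '[{"turn":[0,0,0],"dp":[0.003,0,0],"claw":0.0875},{"turn":[0,0,0],"dp":[0.006,0,0],"claw":0.0875},{"turn":[0,0,0],"dp":[0.009,-0.001,0],"claw":0.0875},{"turn":[0,0,0],"dp":[0.012,-0.001,0],"claw":0.0875},{"turn":[0,0,0],"dp":[0.014,-0.001,0],"claw":0.0875},{"turn":[0,0,0],"dp":[0.016,-0.001,0],"claw":0.0875},{"turn":[0,0,0],"dp":[0.017,-0.001,0],"claw":0.0875},{"turn":[0,0,0],"dp":[0.018,-0.001,0],"claw":0.0875}]'
python3 -m pendant '[{"turn":[0,0,0],"dp":[0.001,0,0],"claw":0.0875},{"turn":[0,0,0],"dp":[0.002,0,0],"claw":0.0875}]'
```

```text
t: 16.1
ee_pos: [647.0, 118.7, 10.1]
orientation: [2.84, -0.084, 1.28]
ft_force: [-14.3, 0.7, 9.0]
width: 87.9
t: 16.3
ee_pos: [649.0, 118.7, 10.1]
orientation: [2.84, -0.084, 1.28]
ft_force: [-14.4, 0.9, 9.7]
width: 87.7
```

```bash
python3 -m pendant '[{"turn":[0,0,0],"dp":[0.001,0,0],"claw":0.0875}]'|grep -E "ee_|force"
python3 -m pendant '[{"turn":[0,0,0],"dp":[0.001,0,0],"claw":0.0875}]'|grep -E "ee_|force"
```

```text
ee_pos: [650.0, 118.7, 10.1]
ft_force: [-14.3, 0.3, 9.3]
ee_pos: [651.0, 118.7, 10.1]
ft_force: [-14.7, 1.3, 9.5]
```

```bash
python3 -m pendant '[{"turn":[0,0,0],"dp":[0.001,0,0],"claw":0.0875}]'|grep -E "ee_|force"
python3 - <<'E'
from h import *
im=grab('top','t12.png');a=im['pixels']
cv2.imwrite('pics/tc12.png',cv2.resize(a[105:255,145:345],None,fx=4,fy=4,interpolation=cv2.INTER_CUBIC))
E
```

```text
ee_pos: [651.9, 118.7, 10.1]
ft_force: [-13.8, 0.8, 10.1]
```

View pics/tc12.png

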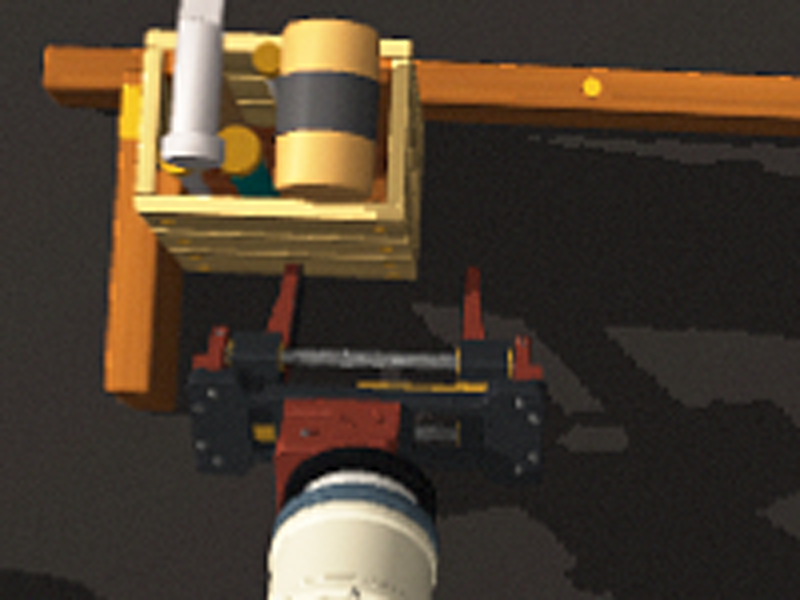

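```bash
for i in 1; do python3 -m pendant '[{"turn":[0,0,0],"dp":[0.001,0,0],"claw":0.0875}]'|grep -E "ee_|force"; done
python3 -m pendant '[{"turn":[0,0,0],"dp":[0.001,0,0],"claw":0.0875}]'|grep -E "ee_|force"
```

```text
ee_pos: [652.7, 118.7, 10.0]
ft_force: [-19.8, 0.3, 14.0]
ee_pos: [652.9, 118.7, 9.9]
ft_force: [-23.8, 0.2, 18.2]
```

```bash
python3 -m pendant '[{"turn":[0,0,0],"dp":[0.001,0,0],"claw":0.0875}]'|grep -E "ee_|force"
```

```text
ee_pos: [653.0, 118.7, 9.8]
ft_force: [-29.5, 0.6, 22.6]
```

```bash
python3 -m pendant '[{"turn":[0,0,0],"dp":[0.001,0,0],"claw":0.0875}]'|grep -E "ee_|force"
```

```text
ee_pos: [653.2, 118.7, 9.7]
ft_force: [-34.5, 0.9, 27.5]
```

```bash
python3 -m pendant '[{"turn":[0,0,0],"dp":[-0.008,0,0],"claw":0.0875},{"turn":[0,0,0],"dp":[-0.04,0.002,0],"claw":0.0875},{"turn":[0,0,0],"dp":[-0.08,0.004,0.02],"claw":0.0875},{"turn":[0,0,0],"dp":[-0.1,-0.01,0.06],"claw":0.0875},{"turn":[0,0,0],"dp":[-0.12,-0.04,0.1],"claw":0.0875},{"turn":[0,0,0],"dp":[-0.13,-0.07,0.13],"claw":0.0875},{"turn":[0,0,0],"dp":[-0.13,-0.11,0.16],"claw":0.0875},{"turn":[0,0,0],"dp":[-0.13,-0.15,0.16],"claw":0.0875}]'
python3 - <<'E'
from h import *
im=grab('top','t13.png');a=im['pixels']
cv2.imwrite('pics/tc13.png',cv2.resize(a[95:215,145:345],None,fx=4,fy=4,interpolation=cv2.INTER_CUBIC))
im=grab('scene','s13.png');a=im['pixels']
cv2.imwrite('pics/sc13.png',cv2.resize(a[140:320,180:360],None,fx=3.3,fy=3.3,interpolation=cv2.INTER_CUBIC))
o=ctrl.get_obs();print(o['qpos'])
E
```

```text
t: 17.85
ee_pos: [531.0, -22.9, 176.5]
orientation: [2.83, -0.087, 1.3]
ft_force: [1.1, -0.4, 0.3]
width: 87.5
[-0.07275842  0.21787345  2.44865875  3.1263301   0.382276   -1.56163021]
```

View pics/tc13.png

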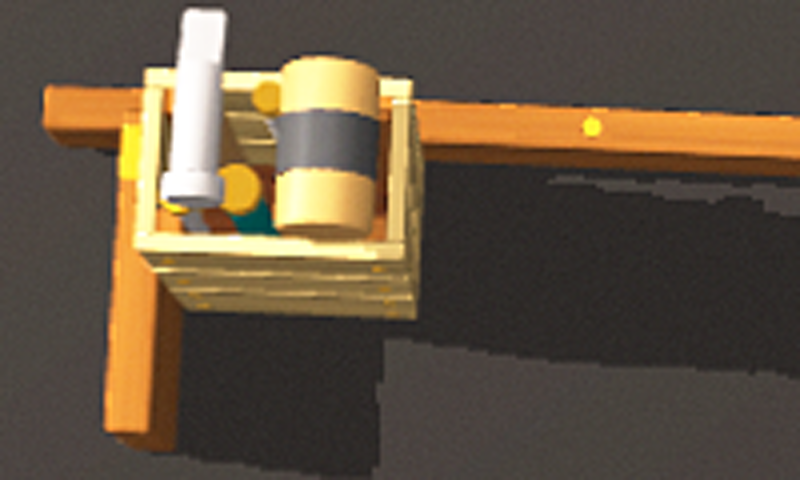

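View pics/sc13.png

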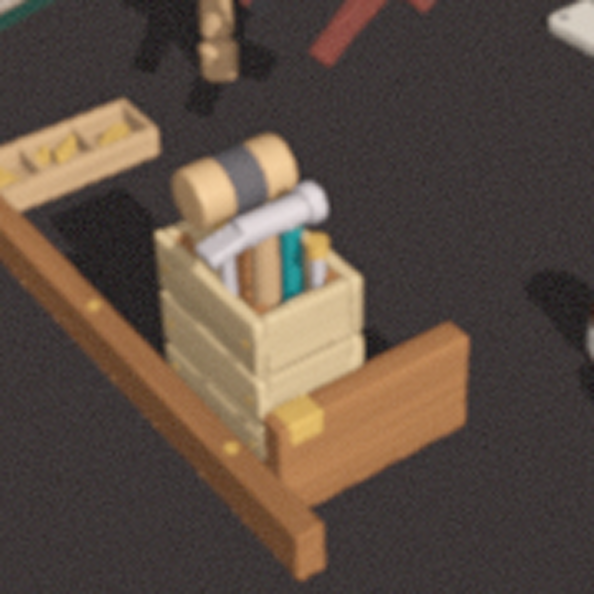

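```bash
python3 - <<'E'
from h import *
im=imaging.get_image('top')
crate(im,[(145,68-40),(413,80-40),(406,256-40),(135,245-40)])
a=cv2.imread('pics/s13.png');cv2.imwrite('pics/sd13.png',cv2.resize(a[210:310,215:315],None,fx=6,fy=6,interpolation=cv2.INTER_CUBIC))
E
```

```text
centre [684.9 164.7 170. ] sizes 87.62544694002041 131.01632645344523 yaw -0.05823229123628268 -0.07093113792043959
rail frame -43.06692789415892 158.192973014536 y gap to board(rail geom) -0.19297301453599403 x gap -13.933072105841077
gap by board line 1.3759342568222905 x gap by back edge -1.3536133317807213
```

View pics/sd13.png

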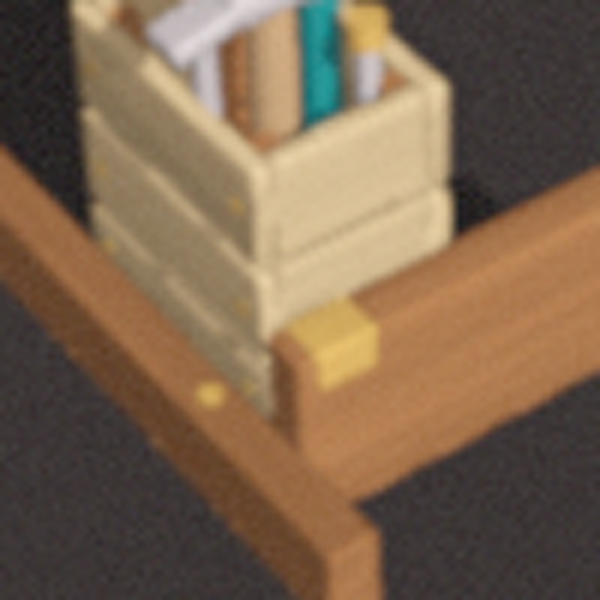

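```bash
python3 - <<'E'
from h import *
a=cv2.imread('pics/scene0.png');b=imaging.get_image('scene')['pixels']
d=cv2.absdiff(a,b).max(2)
print('jar/thread diff px',(d[215:295,355:410]>50).sum())
t0=cv2.imread('pics/top0.png');t=imaging.get_image('top')['pixels'];d=cv2.absdiff(t0,t).max(2)
print((d[235:295,85:182]>60).sum(),(d[262:282,408:436]>60).sum())
cv2.imwrite('pics/t14.png',t)
E
```

```text
jar/thread diff px 0
0 271
```

View pics/t14.png

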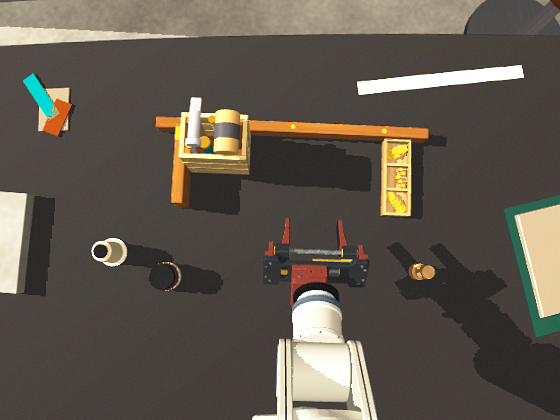

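The slicker is still at (425,271); the difference there is only the arm's shadow. The jar and spool are unchanged, and the hand is clear. Handing in.

```bash
python3 -c "
from workcell import ctrl
print(ctrl.close_job())"
```

```text
the job is handed in; nothing more can be done
None
```

The crate is standing in the corner, and I handed the job in at about 18 s. I slid it along the bench to the end board with two fingers, then pushed it back to the rail with one finger. All contact was on the bottom board, at an estimated 35–50 mm height.

**Contact:** The push force rose sharply at both stops, from 10 to 21 N at the end board and from 14 to 35 N at the rail.

**Final pictures:**

| Check | Measured |
|---|---|
| Gap to end board | -0.2 mm or 1.4 mm, by two methods |
| Gap to rail | -1.4 mm, so flush within the 2 mm calibration |
| Crate angle | -0.058 to -0.071 rad, against the rail's -0.065 |
| Crate | upright |
| Jar and spool | no change in the pictures |
| Slicker | still in place by eye; its pixels changed, which I put down to the arm's shadow |
| Hand | clear of everything |

**Disagreements:**
- My first rail centre was 12 mm off, so the "x gap" from that method (-14 mm at the end) is wrong. I used the rail's back edge instead, which agrees with where the force rose.
- The finger tips showed up, and touched the crate, about 27 mm behind the reported tool point. I set the height and clearance of the second push to allow for that.

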